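# Lock the mandrel stand: flat to the setscrew, then tighten

## Task

Turn the crank of the mandrel stand until the ground flat of its spindle faces straight up at the setscrew and let go of it; then take the large T-handled hex key out of its wooden block, seat it fully in the setscrew and turn it clockwise until the screw is snug on the flat, without overtightening. Leave the key standing in the screw and the other things on the bench where they are.

Things in the scene. Friction and masses are not known exactly. Their poses are not given: they have to be found in the camera images.
- stand: Grey cast mandrel stand, fixed to the bench: foot 110 x 80 x 12 mm with its underside centre as origin, and a hub 48 mm in diameter that carries a level spindle along the stand's y axis, 75 mm above the bench. A boss (38 mm in diameter, 110 mm high) on top of the hub holds the upright setscrew, right over the origin.
- crank_pin (a point): The place to hold the crank: on the bare steel crank pin, a level round pin 12 mm in diameter along the stand's y axis, 50 mm from the spindle's axis and 82 mm to the stand's +y side of the setscrew. The pin is fixed to the arm (it turns in the grip) and is free for 25 mm to either side of this point.
- screw_mouth (a point): Centre of the mouth of the setscrew's hexagon socket, about 116 mm above the bench, on top of the screw (26 mm in diameter). Socket 15 mm across flats, 12 mm deep, with a bevelled rim. z is up; two of the flats face along this frame's x axis, and the frame turns with the screw.
- key_large: The large T-handled hex key, 0.2 kg, standing upright in its block. Origin at the tip of the shank, z up along the shank: a hexagon 14 mm across flats, 82 mm long, its end bevelled over 2.5 mm, two of its flats facing along the key's x axis; on top a crossbar along the key's x axis, 74 long x 14 wide x 16 mm high. In the screw it has about 0.1 rad of play either way.
- key_large_bar (a point): Middle of the large key's crossbar, 90 mm above its tip: take it here from above, fingers across the bar's 14 mm.
- key_large_tip (a point): Tip of the large key's shank.
- key_small: A smaller T-handled hex key (8 mm across flats, 78 mm high, crossbar 56 x 10 x 12 mm) upright in its own block; too small for the setscrew. Origin at its tip.
- block_large: Wooden block 56 x 56 x 45 mm, fixed, origin under its centre, with a round hole of 17 mm, 40 mm deep, in which the large key stands.
- block_small: Wooden block 56 x 56 x 45 mm, fixed, origin under its centre, in which the small key stands.
- tin_plain: Open steel tin, 54 mm in diameter, 13 mm high, a bystander.
- yellow_pot: Small round pot, 47 mm in diameter, 24 mm high, a bystander.
- spindle: Steel spindle with its crank; origin on its axis under the setscrew, 75 mm above the bench. 30 mm in diameter, a flat 1.6 mm deep and 13 mm wide ground along one side, seen between hub and crank; on the other side of the hub a stepped ring mandrel, 88 mm long.
- spindle_turn (a joint): Angle of the spindle. 0 = its flat and the crank arm (on the same side) point straight up; negative = they lean to the stand's -x side (the robot's side at yaw 0); pushing the arm to +x makes it grow. About 0.12 N m of friction; it stays where it is left. With the flat up the setscrew can reach the flat; on the round it jams 1.6 mm too high. The screw will not square it reliably.
- setscrew_turn (a joint): Turn of the setscrew, growing clockwise from above; coarse thread, 2.5 mm down per rad. With the hand stopped, free running leaves 0 to 0.12 N m on the tool, until it meets the flat, 0.65 to 1.4 rad on from its start: where is known only by feel. Then the torque rises by some 0.1 N m per 0.1 rad. Snug is about 0.20 N m (0.17 to 0.25); above 0.3 is overtight. It holds when let go.
- setscrew: The setscrew, 26 mm in diameter, 25 mm long, upright in the boss, rounded below; origin at the centre of its socket's mouth.

How it is judged:
By the outcome, as a careful person would: the job done as asked, in the order asked, and still so for the second after the job is handed in, with the robot touching nothing.
It also fails if it takes over 72 s, if anything falls off the work surface, if the arm or the gripper's body presses on something with over 40 N, if the wrist force passes 120 N, or if a joint passes its speed limit or range.

## Robot

A 6-joint arm with a two-finger parallel gripper is mounted at the origin on a cart in front of the work surface, level with it; the furniture and walls round the work are solid. World frame = base frame: x ahead of the robot, y to its left, z up, the work surface at z = 0. Lengths are in mm, angles in rad, forces in N, time in s.
With the tool pointing down it reaches from about 350 to 875 mm from the base axis. Payload 4.2 kg.
Tool frame: the origin (TCP) lies midway between the tips of the shut fingers; the grasp point (between the pads) lies 19 mm behind it; z points along the fingers, y is the line along which they close (so a half turn about z gives the same grasp; the last joint's range is limited). The gripper opens to 87 mm and grips with 3 to 60 N. Pads are 19 mm wide; open, the fingers measure 117 mm over their backs; the gripper's body (75 mm by 190 mm) begins 51 mm behind the grasp point.
Start: joints at [-0.937, 0.385, 0.008, 0, -1.194, -0.259], TCP at [228.818, -581.585, 222.55] pointing down, gripper open.
Joint ranges: [-3.14, 3.14], [-1.21, 2.06], [-1.07, 1.41], [-3.16, 2.05], [-2.99, -0.16], [-3.1, 3.1]. Speed limits (rad/s): [2.79, 2.79, 3.14, 3.14, 3.14, 3.14].

## Interface

Orientations are given as a unit quaternion [w, x, y, z].
In Python, from cell import monitor, cams, order gives the robot as it stands.
- The arm moves only by the shell command python3 -m inch 'ROWS' [FORCE]. ROWS is a JSON object whose one key "targets" holds a list of rows, each a list of 5 numbers: the shift along the world's x, y, z in cm, then the turn about the world's z in degrees, then the opening, from 0 (shut) to 1 (fully open). In form: {"targets": [[x, y, z, spin, grip], ...]}. A call has 1 to 20 rows; each row shifts and turns the commanded pose from where the row before left it; what a row does not reach is not made up. A row lasts 1/12 s, in which the tool goes at most 41.7 mm and 7.16 degrees, less where a joint would pass 70% of its speed; a pose out of reach is approached as far as the arm can. A call is refused whole if a number of a shift passes 4.17 or a number of a turn 7.16, either way. A call with a gripper value outside its range is refused whole. The fingers move at their own pace and stop on an object; FORCE is the grip in N (left out, the last holds). Time passes only in rows, so rows that do not move let the fingers close. It gives the time, the measured TCP pose, the force, the opening and the grip force at its end, in the units of the state.
- monitor.sense(): the state, without advancing time (a new reading comes with each control period).
- cams.read_camera(name): name is "scene" or "top" or "wrist"; returns the picture (400x640x3 uint8, red, green, blue); there is no depth.
- cams.camera_info(name): a dict with "intrinsics" (3x3 intrinsics, pixels), "k1" (the pictures are not rectified: a ray, as slopes to the right and down, at radius r is drawn at 1 + k1 r^2 times it, then the intrinsics apply), "rvec" (rotation vector, rad) and "tvec" (3), from world to camera coordinates, as OpenCV has them. Camera axes: x right, y down, z forward; pixel columns grow to the right and rows downward; lengths in mm; the calibration is good to about 2 mm. A picture is of the moment at which its call begins: read the wrist's pose just before it. camera_info takes no time and is no camera call; for the wrist camera it gives the pose at the moment of the call.
- order.finish_job(): hands the job in; it is judged then, once.
The state is a dict: "time_s": time; "qpos": joint angles; "qvel": joint speeds; "joint_torque": joint torques, N m; "position": TCP position; "tool_rot": TCP orientation; "contact_force": force on the tool from outside, world axes, zero at the start; "torque": the same for the moment, N m; "gripper_width": finger opening in mm; "gripper_force": force on a finger pad.
Only numpy, scipy, OpenCV 4.12 (cv2) and the standard library are available. Lean on these libraries where they do the work, as an engineer would, in place of code of your own. Each camera call takes 0.05 s, during which the arm holds its last target. There are 200 camera calls.

## Working session

There is one attempt and no reset: what is moved stays moved. The work goes in short steps, Python scripts to look and compute and a shell command to move; the robot and the scene stay as the last step left them, time stands still between calls to the robot, and variables do not carry over. Pictures are saved under pics/ and viewed, at most 10 in all, crops included, and the job is handed in when it is done.

```bash
ls; mkdir -p pics
cat > h.py <<'E'
import numpy as np, cv2
from cell import monitor, cams, order
def info(n):
    i=cams.camera_info(n); K=np.array(i["intrinsics"],float); k1=i["k1"]
    R=cv2.Rodrigues(np.array(i["rvec"],float))[0]; t=np.array(i["tvec"],float).ravel()
    return K,np.array([k1,0,0,0,0.]),R,t
def ray(c,uv):
    K,d,R,t=c; p=cv2.undistortPoints(np.array([[uv]],float),K,d).ravel()
    return -R.T@t, R.T@np.array([p[0],p[1],1.])
def onz(c,uv,z):
    o,v=ray(c,uv); return o+v*(z-o[2])/v[2]
def proj(c,P):
    K,d,R,t=c; return cv2.projectPoints(np.array(P,float).reshape(-1,1,3),cv2.Rodrigues(R)[0],t,K,d)[0].reshape(-1,2)
def tri(c1,u1,c2,u2):
    o1,v1=ray(c1,u1);o2,v2=ray(c2,u2)
    s=np.linalg.lstsq(np.array([v1,-v2]).T,o2-o1,rcond=None)[0]
    a,b=o1+v1*s[0],o2+v2*s[1]; return (a+b)/2,np.linalg.norm(a-b)
def snap(n,name):
    c=info(n); im=cams.read_camera(n); cv2.imwrite(f"pics/{name}.png",im[:,:,::-1]); return c,im
E
python3 - <<'E'
from h import *
for n in ("scene","top","wrist"):
    c,_=snap(n,n+"0"); print(n,(-c[2].T@c[3]).round(),c[0][0,0].round(),c[2][2].round(2))
print(monitor.sense())
E
```

```text
pics
scene [ 14. 667. 683.] 451.0 [ 0.55 -0.59 -0.59]
top [394. 128. 955.] 401.0 [ 0.16 -0.03 -0.99]
wrist [ 163. -606.  383.] 277.0 [ 0.24  0.09 -0.97]
{'time_s': 0.15, 'qpos': array([-9.37406827e-01,  3.85382829e-01,  6.98952555e-03, -3.50899022e-04,
       -1.19402184e+00, -2.58581365e-01]), 'qvel': array([ 0.00040275, -0.00321431,  0.00236916,  0.00229746,  0.00026346,
       -0.00017935]), 'joint_torque': array([ 6.47258776e-05, -3.91051054e+01,  1.87586832e+01,  4.22234371e+00,
        1.23583549e-02, -1.46376078e-04]), 'position': array([ 228.65406124, -581.2005863 ,  221.72879641]), 'tool_rot': array([-2.01997089e-04, -1.86245429e-01,  9.82502905e-01,  8.00583663e-04]), 'contact_force': array([ 0.26006774, -0.11031526,  0.62660251]), 'torque': array([-0.00347702,  0.03985631,  0.03892336]), 'gripper_force': 0.0, 'gripper_width': 86.833927508417}
```

View pics/scene0.png

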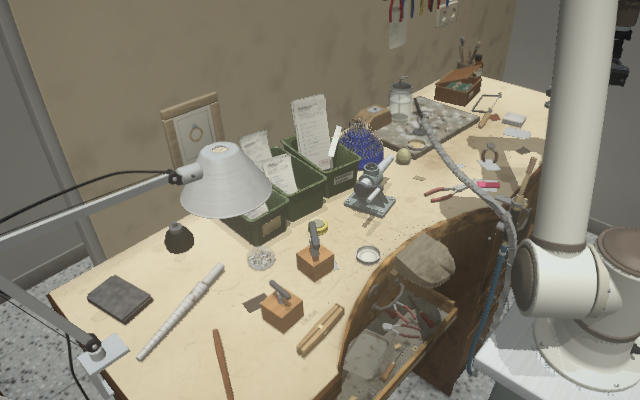

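View pics/top0.png

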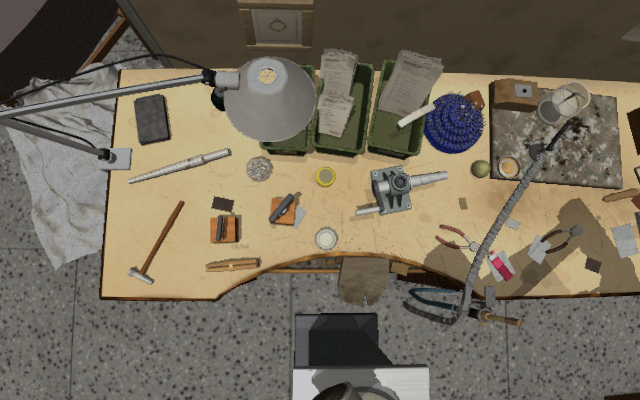

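The scene view shows the stand at (370,190), large key at (314,240) and small key at (280,292). In the top view these are at about (397,185), (284,208) and (222,228). The crank pin leans to the robot's side at about (366,210). I'll enlarge these regions.

Run:
```python
import cv2,numpy as np
t=cv2.imread("pics/top0.png");s=cv2.imread("pics/scene0.png")
a=cv2.resize(t[150:250,200:460],None,fx=3,fy=3,interpolation=cv2.INTER_CUBIC) #780x300
b=cv2.resize(s[140:240,335:465],None,fx=3,fy=3,interpolation=cv2.INTER_CUBIC) #390x300
c=cv2.resize(s[215:315,245:375],None,fx=3,fy=3,interpolation=cv2.INTER_CUBIC)
cv2.imwrite("pics/z0.png",np.vstack([a,np.hstack([b,c])]))
```

```text
(no output)
```

View pics/z0.png

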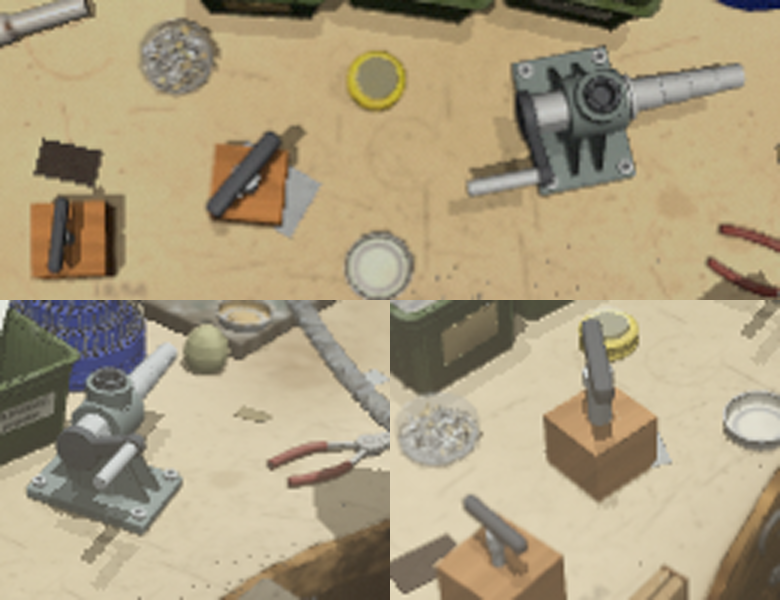

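Run:
```python
from h import *
T=info("top");S=info("scene")
tp=lambda u,v:(u/3+200-.33,v/3+150-.33); sb=lambda u,v:(u/3+335-.33,(v-300)/3+140-.33); sc=lambda u,v:((u-390)/3+245-.33,(v-300)/3+215-.33)
for n,a,b in [("mouth",tp(601,93),sb(110,381)),("pin out",tp(470,189),sb(100,481)),("pin in",tp(538,178),sb(137,447)),
 ("bar nearend",tp(217,212),sc(598,412)),("bar farend",tp(274,138),sc(594,325))]:
    p,e=tri(T,a,S,b); print(n,p.round(1),e.round(1))
print("mouth z116",onz(T,tp(601,93),116).round(1),onz(S,sb(110,381),116).round(1))
for q in [(513,66),(605,48),(634,180),(545,194)]: print("foot",onz(T,tp(*q),12).round(1))
for q in [(217,212),(274,138),(245,175)]: print("bar z103",onz(T,tp(*q),103).round(1))
for q in [(214,142),(288,148),(284,225),(209,217)]: print("blk z45",onz(T,tp(*q),45).round(1))
```

```text
mouth [565.6 -73.5 111. ] 3.0
pin out [498.4  21.6  96.6] 0.0
pin in [504.9 -28.8  97.7] 3.8
bar nearend [484.6 206.1  77.9] 4.4
bar farend [533.5 162.3  99.2] 2.0
mouth z116 [565.8 -71.5 116. ] [559.5 -67.9 116. ]
foot [608.7 -25.   12. ]
foot [ 624.5 -100.7   12. ]
foot [ 516.5 -120.7   12. ]
foot [505.  -48.6  12. ]
bar z103 [480.3 202.5 103. ]
bar z103 [533.7 162.8 103. ]
bar z103 [506.9 183.1 103. ]
blk z45 [539.8 210.9  45. ]
blk z45 [535.5 154.4  45. ]
blk z45 [476.6 156.8  45. ]
blk z45 [482.4 213.5  45. ]
```

Run:
```python
from h import *
T=info("top");S=info("scene")
for q in [(520,180),(505,212),(490,240),(470,290),(462,315)]:
    print(q,[(z,onz(T,q,z).round()[:2].astype(int).tolist(),proj(S,onz(T,q,z))[0].round().astype(int).tolist()) for z in (0,80,160,240)])
```

```text
(520, 180) [(0, [595, -408], [430, 150]), (80, [578, -363], [430, 134]), (160, [561, -318], [429, 115]), (240, [544, -274], [429, 93])]
(505, 212) [(0, [513, -362], [446, 166]), (80, [503, -321], [445, 148]), (160, [493, -280], [444, 127]), (240, [483, -239], [443, 104])]
(490, 240) [(0, [444, -319], [460, 181]), (80, [440, -281], [459, 161]), (160, [436, -244], [457, 140]), (240, [431, -206], [456, 115])]
(470, 290) [(0, [325, -262], [491, 207]), (80, [331, -229], [489, 186]), (160, [336, -197], [486, 161]), (240, [342, -164], [484, 134])]
(462, 315) [(0, [267, -240], [509, 221]), (80, [277, -209], [506, 198]), (160, [288, -178], [503, 172]), (240, [299, -148], [500, 143])]
```

```bash
python3 -m inch '{"targets":[[0,0,2,0,1],[1.6,3.4,0,4.7,1],[1.6,3.4,0,4.7,1],[1.6,3.4,0,4.7,1],[1.6,3.4,0,4.7,1],[1.6,3.4,0,4.7,1],[1.6,3.4,0,4.7,1],[1.6,3.4,0,4.7,1],[1.6,3.4,0,4.7,1],[1.6,3.4,0,4.7,1],[1.6,3.4,0,4.7,1],[1.6,3.4,0,4.7,1],[1.6,3.4,0,4.7,1],[1.6,3.4,0,4.7,1],[1.6,3.4,0,4.7,1],[1.6,3.4,0,4.7,1],[1.6,3.4,0,4.7,1],[1.6,3.4,0,4.7,1],[0,0,0,0,1],[0,0,0,0,1]]}' 20
python3 - <<'E'
from h import *
s=monitor.sense(); print(s["position"],s["tool_rot"],s["qpos"])
c,im=snap("wrist","w1"); im=im[:,:,::-1]
cv2.imwrite("pics/w1b.png",cv2.resize(im,None,fx=1.25,fy=1.25))
for n,p in [("mouth",[564,-73,116]),("pinpt",[501,-1,97])]: print(n,proj(c,p)*1.25)
E
```

```text
time_s: 1.82
position: [501.1, -2.0, 241.9]
tool_rot: [0.001, 0.775, -0.632, -0.0]
contact_force: [-1.0, 0.4, -0.7]
gripper_width: 87.0
gripper_force: 0.0
[501.07706363  -1.95154422 241.88703923] [ 5.50364963e-04  7.74580003e-01 -6.32475530e-01 -4.68814965e-04] [ 3.20554911e-01  1.58868869e-01 -2.55974836e-01 -2.20422255e-04
 -1.15738442e+00 -1.19160356e-01]
mouth [[341.28905689 139.922871  ]]
pinpt [[401.24128864 236.96150417]]
```

View pics/w1b.png

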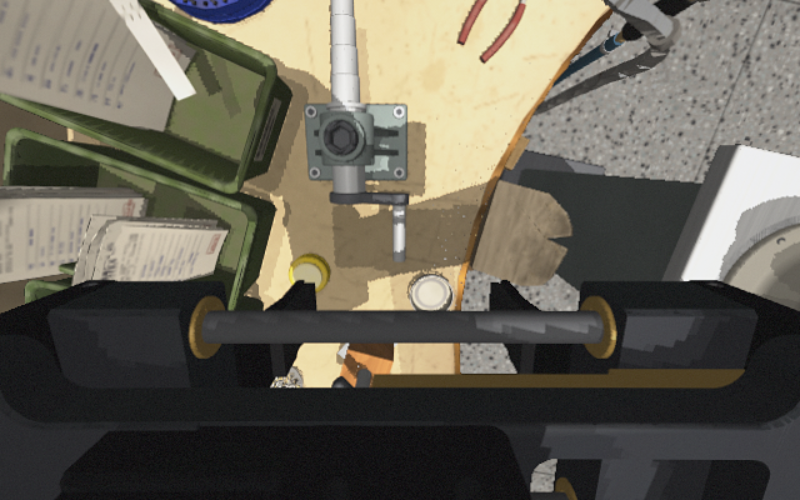

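Wrist view (×1.25): the screw socket is at (343,136), the crank pin runs from (398,200) to (400,260), and nothing is in the way.

Run:
```python
from h import *
c=info("wrist"); im=cv2.imread("pics/w1.png")
g=lambda u,v:(u/1.25,v/1.25)
print("mouth",onz(c,g(343,136),116).round(1))
for z in (95,98,101): print(z,onz(c,g(399,203),z).round(1),onz(c,g(400,258),z).round(1))
cr=cv2.resize(im[75:215,230:345],None,fx=4,fy=4,interpolation=cv2.INTER_CUBIC)
cv2.imwrite("pics/w1c.png",cr)
```

```text
mouth [562.4 -77.4 116. ]
95 [508.4 -31.6  95. ] [497.5  18.2  95. ]
98 [508.4 -32.   98. ] [497.7  17.3  98. ]
101 [508.5 -32.4 101. ] [497.8  16.5 101. ]
```

View pics/w1c.png

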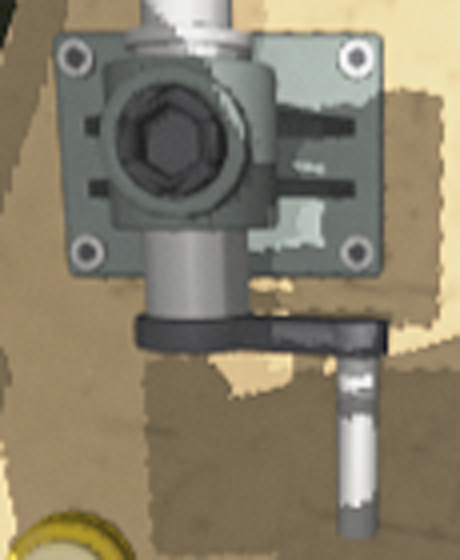

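The view shows the pin's middle at crop (358,447) and the socket at crop (172,138), consistent with the earlier estimates. Next I descend onto the pin and close.

```bash
python3 -m inch '{"targets":[[0.1,-0.2,-3.2,0,1],[0,0,-3.2,0,1],[0,0,-3.2,0,1],[0,0,-3.2,0,1],[0,0,-3.2,0,1],[0,0,-0.2,0,1],[0,0,0,0,0.2],[0,0,0,0,0.05],[0,0,0,0,0],[0,0,0,0,0],[0,0,0,0,0],[0,0,0,0,0],[0,0,0,0,0],[0,0,0,0,0]]}' 12
python3 - <<'E'
from h import *
c=info("wrist"); 
for n,u,v,z in [("mouth",273,109.5,116),("pin mid",319.5,186.8,97)]: pass
s=monitor.sense();print(s["position"],s["torque"])
E
```

```text
time_s: 3.03
position: [501.9, -5.5, 80.9]
tool_rot: [-0.0, 0.774, -0.633, 0.0]
contact_force: [-0.0, 0.2, 0.6]
gripper_width: 42.0
gripper_force: 0.0
[501.93861367  -5.49804776  80.8958746 ] [ 0.02227355  0.0945705  -0.0067352 ]
```

```bash
python3 -m inch '{"targets":[[0,0,0,0,0],[0,0,0,0,0],[0,0,0,0,0],[0,0,0,0,0],[0,0,0,0,0],[0,0,0,0,0],[0,0,0,0,0],[0,0,0,0,0],[0,0,0,0,0],[0,0,0,0,0]]}' 12
```

```text
time_s: 3.87
position: [505.0, -4.8, 81.0]
tool_rot: [-0.003, 0.774, -0.633, 0.002]
contact_force: [6.3, 0.1, -2.7]
gripper_width: 11.7
gripper_force: 12.0
```

```bash
python3 -m inch '{"targets":[[0.28,0.06,0.41,0,0],[0.32,0.07,0.38,0,0],[0.36,0.075,0.35,0,0],[0.39,0.08,0.31,0,0],[0.42,0.09,0.26,0,0],[0.45,0.09,0.22,0,0],[0.46,0.1,0.17,0,0],[0.48,0.1,0.13,0,0],[0.49,0.1,0.07,0,0],[0.49,0.1,0.03,0,0],[0,0,0,0,0],[0,0,0,0,0],[0,0,0,0,0]]}' 12
python3 - <<'E'
from h import *
s=monitor.sense();print(s["position"],s["contact_force"],s["tool_rot"])
c,im=snap("wrist","w2"); c2,i2=snap("scene","s2")
np.savez("w2.npz",K=c[0],d=c[1],R=c[2],t=c[3])
a=cv2.resize(im[60:260,210:410,::-1],(600,600),interpolation=cv2.INTER_CUBIC)
b=cv2.resize(i2[140:240,345:411,::-1],(200,300),interpolation=cv2.INTER_CUBIC)
cv2.imwrite("pics/z2.png",np.hstack([a,np.vstack([b,0*b])]))
E
```

```text
time_s: 4.95
position: [542.8, 2.2, 104.8]
tool_rot: [0.001, 0.774, -0.633, 0.0]
contact_force: [-4.5, -3.6, 6.4]
gripper_width: 11.4
gripper_force: 12.1
[542.77228439   2.1867144  104.83961761] [-4.45063179 -3.59790135  6.37698725] [ 9.46620677e-04  7.73779374e-01 -6.33454484e-01  3.42187764e-05]
```

View pics/z2.png

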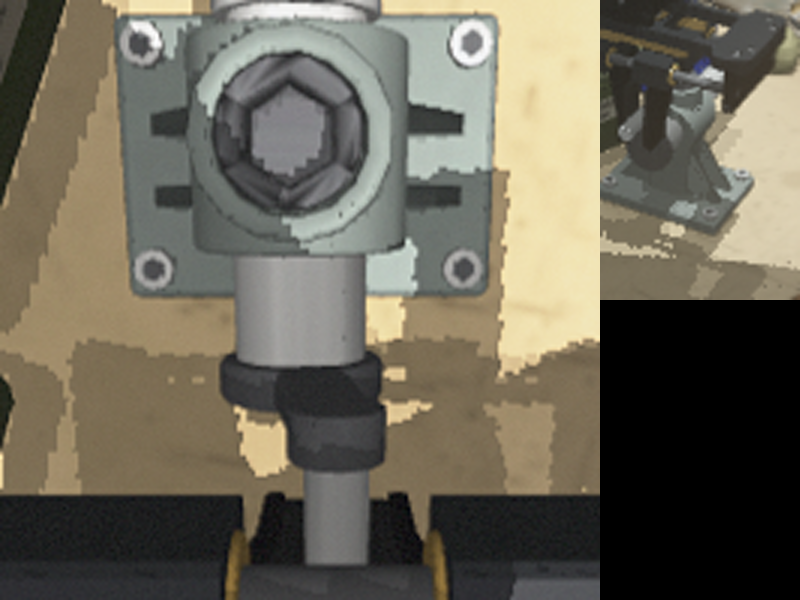

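Wrist crop (×3, offset 210,60): spindle edges are at columns 237 and 365 (row 310), the pin at 305 to 369 (row 515), and the socket at (287,133). The crank is still slightly to the robot's side of upright.

```bash
cat > m.py <<'E'
from h import *
f=np.load("w2.npz"); c=(f["K"],f["d"],f["R"],f["t"])
g=lambda u,v:(u/3+210-.33,v/3+60-.33)
sc=[onz(c,g(*q),12)[:2] for q in [(140,44),(472,42),(154,269),(462,269)]]
xh=(sc[0]-sc[1])+(sc[2]-sc[3]); yaw1=np.arctan2(xh[1],xh[0]); yh=(sc[2]-sc[0])+(sc[3]-sc[1]); yaw2=np.arctan2(-yh[0],yh[1])
print("yaw deg",np.degrees([yaw1,yaw2]),"foot ctr",np.mean(sc,0),"spans",np.linalg.norm(xh)/2,np.linalg.norm(yh)/2)
m=onz(c,g(289,133),116)[:2]; print("mouth",m)
for yaw in (yaw1,yaw2,.2,.21):
    X=np.array([np.cos(yaw),np.sin(yaw)]);Y=np.array([-X[1],X[0]])
    L=lambda p:(round((p[:2])@X,1),round(p[:2]@Y,1))
    print(round(yaw,3),"foot",L(np.mean(sc,0)),"mouth",L(m),"spindle",[L(onz(c,g(u,310),75)) for u in(237,301,365)],"pin",[L(onz(c,g(u,515),123.5)) for u in(305,337,369)],
     "TCP",L(np.array([542.77,2.19])))
E
python3 m.py
```

```text
yaw deg [11.50552504 11.35994622] foot ctr [566.22272627 -74.60463164] spans 93.48050302651028 63.04243211267711
mouth [565.98032612 -74.40540628]
0.201 foot (np.float64(540.0), np.float64(-186.0)) mouth (np.float64(539.8), np.float64(-185.8)) spindle [(np.float64(554.5), np.float64(-150.2)), (np.float64(539.8), np.float64(-150.2)), (np.float64(525.0), np.float64(-150.1))] pin [(np.float64(537.6), np.float64(-118.7)), (np.float64(531.7), np.float64(-118.7)), (np.float64(525.9), np.float64(-118.7))] TCP (np.float64(532.3), np.float64(-106.1))
0.198 foot (np.float64(540.4), np.float64(-184.7)) mouth (np.float64(540.2), np.float64(-184.4)) spindle [(np.float64(554.9), np.float64(-148.8)), (np.float64(540.2), np.float64(-148.8)), (np.float64(525.4), np.float64(-148.8))] pin [(np.float64(537.9), np.float64(-117.4)), (np.float64(532.0), np.float64(-117.4)), (np.float64(526.2), np.float64(-117.4))] TCP (np.float64(532.6), np.float64(-104.8))
0.2 foot (np.float64(540.1), np.float64(-185.6)) mouth (np.float64(539.9), np.float64(-185.4)) spindle [(np.float64(554.7), np.float64(-149.8)), (np.float64(539.9), np.float64(-149.8)), (np.float64(525.2), np.float64(-149.7))] pin [(np.float64(537.7), np.float64(-118.3)), (np.float64(531.8), np.float64(-118.3)), (np.float64(525.9), np.float64(-118.3))] TCP (np.float64(532.4), np.float64(-105.7))
0.21 foot (np.float64(538.2), np.float64(-191.0)) mouth (np.float64(538.0), np.float64(-190.8)) spindle [(np.float64(553.1), np.float64(-155.3)), (np.float64(538.4), np.float64(-155.1)), (np.float64(523.6), np.float64(-155.0))] pin [(np.float64(536.5), np.float64(-123.7)), (np.float64(530.6), np.float64(-123.6)), (np.float64(524.7), np.float64(-123.5))] TCP (np.float64(531.3), np.float64(-111.0))
```

```bash
python3 -m inch '{"targets":[[0.4,0.08,0,0,0],[0.4,0.08,0,0,0],[0,0,0,0,0],[0,0,0,0,0],[0,0,0,0,0]]}' 12
python3 - <<'E'
from h import *
s=monitor.sense();p=s["position"];print("lat",p[0]*np.cos(.2)+p[1]*np.sin(.2),"y",-p[0]*np.sin(.2)+p[1]*np.cos(.2),p,s["contact_force"])
E
```

```text
time_s: 5.47
position: [551.7, 4.1, 104.4]
tool_rot: [-0.0, 0.774, -0.633, 0.001]
contact_force: [-2.1, -5.8, 4.1]
gripper_width: 11.5
gripper_force: 12.0
lat 541.5514886361992 y -105.60067551140318 [551.73612973   4.09397917 104.43650823] [-2.10223435 -5.84240561  4.09121651]
```

Run:
```python
from h import *
s=monitor.sense();p=s["position"];print("lat",p[0]*np.cos(.2)+p[1]*np.sin(.2))
c,im=snap("wrist","w3"); G=im[:,:,0].astype(int)
for r in (160,225,230): print(r,[(280 if r>200 else 275)+i for i in [0]],G[r,280 if r>200 else 275:360].tolist())
np.savez("w3.npz",K=c[0],d=c[1],R=c[2],t=c[3])
```

```text
lat 541.5514886361992
160 [275] [162, 162, 161, 160, 160, 158, 156, 154, 154, 146, 144, 141, 143, 143, 146, 151, 148, 153, 155, 151, 151, 151, 151, 153, 151, 155, 123, 108, 115, 121, 124, 131, 135, 142, 142, 147, 158, 166, 168, 167, 163, 165, 162, 162, 163, 162, 164, 162, 162, 163, 161, 163, 165, 165, 164, 163, 159, 159, 161, 126, 147, 139, 137, 131, 126, 124, 126, 117, 105, 94, 130, 154, 155, 159, 157, 159, 160, 164, 161, 165, 162, 162, 161, 161, 162]
225 [280] [43, 41, 40, 39, 41, 41, 41, 38, 42, 39, 34, 116, 128, 127, 125, 125, 123, 127, 67, 12, 20, 9, 17, 13, 10, 103, 110, 112, 112, 108, 109, 89, 91, 101, 106, 109, 116, 118, 120, 117, 121, 120, 123, 119, 118, 117, 116, 115, 112, 106, 102, 100, 86, 98, 113, 117, 114, 116, 125, 61, 14, 13, 22, 18, 13, 52, 122, 129, 127, 125, 126, 127, 122, 78, 44, 42, 44, 43, 44, 41]
230 [280] [29, 23, 23, 28, 30, 32, 21, 30, 28, 26, 19, 68, 119, 126, 124, 128, 125, 55, 15, 12, 17, 27, 19, 20, 20, 25, 25, 26, 19, 24, 18, 80, 97, 104, 104, 113, 115, 119, 120, 119, 119, 120, 119, 118, 117, 113, 115, 114, 112, 108, 100, 100, 87, 48, 25, 19, 24, 25, 18, 25, 26, 14, 16, 23, 16, 16, 12, 112, 127, 125, 125, 128, 91, 40, 26, 32, 29, 27, 31, 26]
```

Run:
```python
from h import *
f=np.load("w3.npz"); c=(f["K"],f["d"],f["R"],f["t"])
X=np.array([np.cos(.2),np.sin(.2)])
for n,us,v,z in (("spindle",(300.7,344.7),160,75),("pin",(310.8,332.8),230,124.5)):
    l=[onz(c,(u,v),z)[:2]@X for u in us]; print(n,l,np.mean(l))
```

```text
spindle [np.float64(555.4860413946581), np.float64(525.2221874498962)] 540.3541144222771
pin [np.float64(547.0368201075266), np.float64(535.0538107204195)] 541.0453154139731
```

```bash
python3 -m inch '{"targets":[[-0.17,0.1,0,0,0],[0,0,0,0,0],[0,0,0,0,0]]}' 12
python3 - <<'E'
from h import *
s=monitor.sense();p=s["position"];print("lat",p[0]*np.cos(.2)+p[1]*np.sin(.2),s["contact_force"])
E
```

```text
time_s: 5.77
position: [551.1, 4.1, 104.5]
tool_rot: [-0.0, 0.774, -0.633, 0.002]
contact_force: [3.0, -10.6, 0.9]
gripper_width: 11.4
gripper_force: 12.0
lat 540.8918289655684 [  2.97373693 -10.55194879   0.91630439]
```

```bash
python3 -m inch '{"targets":[[0,0,0,0,0.6],[0,0,0,0,0.6],[0,0,0,0,0.6],[0,0,0,0,0.6],[0,0,0,0,0.6],[0,0,3,0,0.6],[0,0,3.5,0,0.6],[0,0,3.5,0,0.6],[0,0,3,0,0.6],[-1.4,2.9,0,5.2,0.8],[-1.4,2.9,0,5.2,0.8],[-1.4,2.9,0,5.3,0.8],[-1.4,2.9,0,5.2,0.8],[-1.4,2.9,0,5.3,0.8],[-1.4,2.9,0,5.2,0.8],[-1.4,2.9,0,5.3,0.8],[-1.4,2.9,0,5.2,0.8],[0,0,0,0,0.8],[0,0,0,0,0.8],[0,0,0,0,0.8]]}' 12
python3 - <<'E'
from h import *
s=monitor.sense();print(s["position"],s["tool_rot"],s["contact_force"],s["torque"])
c,im=snap("wrist","w4"); np.savez("w4.npz",K=c[0],d=c[1],R=c[2],t=c[3])
print(proj(c,[507,183,103]))
_,t=snap("top","t4")
a=cv2.resize(im[30:250,190:450,::-1],(650,550),interpolation=cv2.INTER_CUBIC)
b=cv2.resize(t[165:225,350:380+30,::-1],(150,150*60//60*1+75),interpolation=cv2.INTER_CUBIC)
b=cv2.copyMakeBorder(b,0,550-b.shape[0],0,0,0)
cv2.imwrite("pics/z4.png",np.hstack([a,b]))
E
```

```text
time_s: 7.43
position: [437.3, 237.8, 233.8]
tool_rot: [0.0, 0.949, -0.315, -0.0]
contact_force: [0.9, -0.5, 0.8]
gripper_width: 69.3
gripper_force: 0.0
[437.31097371 237.77221886 233.75827566] [ 4.77298570e-05  9.49103886e-01 -3.14963174e-01 -9.56609073e-05] [ 0.86649277 -0.47905713  0.84150124] [-0.03313093  0.09344404  0.01465617]
[[324.00932521 105.23809626]]
```

View pics/z4.png

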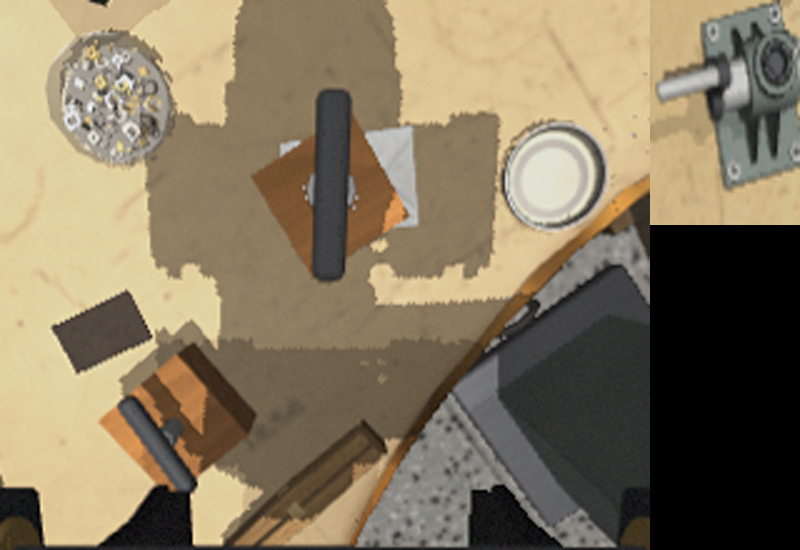

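Wrist crop (×2.5): the large key's bar runs from (334,90) to (329,280) and lies almost along the image's vertical. The small key is at (157,444). The crank now lies in line with the spindle.

Run:
```python
from h import *
f=np.load("w4.npz"); c=(f["K"],f["d"],f["R"],f["t"])
g=lambda u,v:(u/2.5+190-.3,v/2.5+30-.3)
a,b=onz(c,g(334,90),103),onz(c,g(329,280),103)
d=a-b; print(a,b,(a+b)/2,np.linalg.norm(d),np.degrees(np.arctan2(d[1],d[0])))
l,r=onz(c,g(314,185),103),onz(c,g(350,185),103); print("width",np.linalg.norm(l-r),(l+r)/2)
# block top centre via corners z45
print("block",np.mean([onz(c,g(*q),45) for q in [(251,177),(407,215)]],0))
# socket hexagon: w2 picture, crop x3 offset 210,60
im=cv2.imread("pics/w2.png"); cv2.imwrite("pics/hex.png",cv2.resize(im[72:136,274:338],(576,576),interpolation=cv2.INTER_CUBIC))
```

```text
[536.4873004  161.91651555 103.        ] [479.97585404 206.6005718  103.        ] [508.23157722 184.25854367 103.        ] 72.04310135637773 -38.3337063185176
width 14.398023891506927 [509.07276845 183.33868781 103.        ]
block [508.98813853 184.62842106  45.        ]
```

View pics/hex.png

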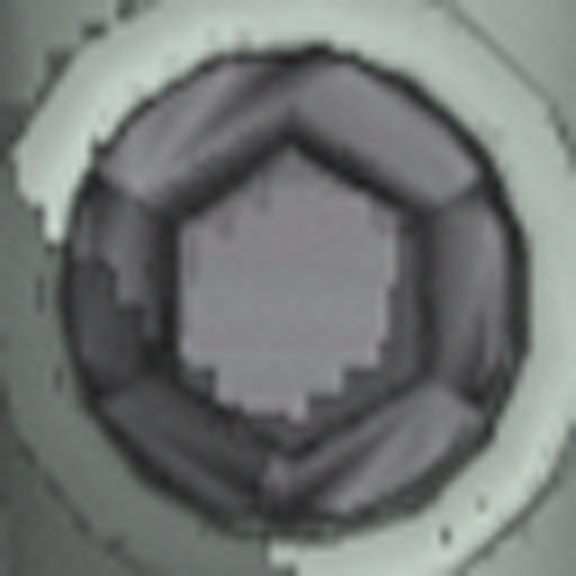

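Socket crop (×9, offset 274,72): rim vertices are at (100,175), (480,180), (485,405) and (100,395), with the centre near (291,289). Two flats face the image's horizontal axis.

```bash
python3 - <<'E'
from h import *
f=np.load("w2.npz"); c=(f["K"],f["d"],f["R"],f["t"])
g=lambda u,v:(u/9+274-.45,v/9+72-.45)
P=[onz(c,g(*q),116)[:2] for q in [(100,175),(480,180),(485,405),(100,395)]]
ctr=np.mean(P,0); print(ctr)
for p in P: print(np.linalg.norm(p-ctr), (np.degrees(np.arctan2(*(p-ctr)[::-1]))-30)%60)
print("inner",[ (np.degrees(np.arctan2(*(onz(c,g(*q),113)[:2]-onz(c,g(291,289),113)[:2])[::-1]))-30)%60 for q in [(165,200),(292,125),(425,205),(435,382),(285,455),(155,380)]])
print("disc ctr",onz(c,g(293,289),116))
E
python3 -m inch '{"targets":[[2.4,-1.8,0,-0.8,0.8],[2.4,-1.8,0,-0.8,0.8],[2.35,-1.8,-1.8,0,0.8],[0,0,-3,0,0.8],[0,0,-3,0,0.8],[0,0,-3,0,0.8],[0,0,-3,0,0.8],[0,0,-2,0,0.8],[0,0,0,0,0.8]]}' 50
```

```text
[566.04021296 -74.50802271]
12.377533894994393 11.505550807501919
12.280144299557 10.057516157967939
12.779908038665472 11.781689714237075
12.546396682724069 8.637079008177018
inner [np.float64(7.31319764514533), np.float64(10.11918812861748), np.float64(11.817560985353339), np.float64(9.662566730906349), np.float64(8.307064942309594), np.float64(13.474964999597553)]
disc ctr [565.95912479 -74.57995947 116.        ]
time_s: 8.28
position: [506.5, 180.5, 71.3]
tool_rot: [0.004, 0.944, -0.33, -0.003]
contact_force: [0.2, -0.0, 0.0]
gripper_width: 69.8
gripper_force: 0.0
```

```bash
python3 -m inch '{"targets":[[0,0,0,0,0.4],[0,0,0,0,0.3],[0,0,0,0,0.3]]}' 50; python3 -c "
from h import *
s=monitor.sense();q=s['tool_rot'];print(s['position'],np.degrees(2*np.arctan2(q[2],q[1]))%180-90)"
```

```text
time_s: 8.53
position: [510.4, 184.1, 77.8]
tool_rot: [-0.002, 0.945, -0.328, 0.001]
contact_force: [-1.2, -0.4, -0.6]
gripper_width: 56.9
gripper_force: 0.0
[510.39767387 184.10288788  77.77662295] 51.65446109721199
```

```bash
python3 -m inch '{"targets":[[-0.1,0,-0.1,0,0],[0,0,0,0,0],[0,0,0,0,0],[0,0,0,0,0],[0,0,0,0,0],[0,0,0,0,0],[0,0,0,0,0],[0,0,0,0,0],[0,0,0,0,0],[0,0,0,0,0],[0,0,0,0,0]]}' 50; python3 -c "
from h import *
s=monitor.sense();q=s['tool_rot'];print(s['position'],s['torque'],np.degrees(2*np.arctan2(q[2],q[1]))%180-90)"
```

```text
time_s: 9.45
position: [508.2, 183.8, 75.0]
tool_rot: [-0.0, 0.945, -0.328, 0.0]
contact_force: [-0.7, 0.4, 0.5]
gripper_width: 14.1
gripper_force: 50.0
[508.16284597 183.7523455   74.95252192] [ 0.06059342  0.09879837 -0.0356764 ] 51.676618606722684
```

```bash
python3 -m inch '{"targets":[[0,0,1.6,0,0],[0,0,3.4,0,0],[0,0,3.4,0,0],[0,0,3.4,0,0],[0,0,3.4,0,0],[0.72,-3.2,0,-1.4,0],[0.72,-3.2,0,-1.4,0],[0.72,-3.2,0,-1.4,0],[0.72,-3.2,0,-1.4,0],[0.72,-3.2,0,-1.4,0],[0.72,-3.2,0,-1.4,0],[0.72,-3.2,0,-1.4,0],[0.72,-3.2,0,-1.4,0],[0,-0.2,0,-0.2,0],[0,0,0,0,0],[0,0,0,0,0],[0,0,0,0,0]]}' 50; python3 -c "
from h import *
s=monitor.sense();q=s['tool_rot'];print(s['position'],s['torque'],s['contact_force'],np.degrees(2*np.arctan2(q[2],q[1]))%180-90)
c,im=snap('wrist','w5');S,i2=snap('scene','s5');T,i3=snap('top','t5')
p=np.array([s['position'][0],s['position'][1],s['position'][2]-71])
print('tip',p,proj(c,p),proj(S,p),proj(S,[566,-74.5,116]))
u,v=proj(S,[566,-74.5,130])[0].astype(int)
a=cv2.resize(i2[v-50:v+50,u-50:u+50,::-1],(400,400),interpolation=cv2.INTER_CUBIC)
b=cv2.resize(im[0:200,220:420,::-1],(400,400),interpolation=cv2.INTER_CUBIC)
print('scene crop origin',u-50,v-50)
cv2.imwrite('pics/z5.png',np.hstack([a,b]))
"
```

```text
time_s: 10.87
position: [565.1, -73.6, 226.3]
tool_rot: [0.0, 0.908, -0.42, -0.001]
contact_force: [-0.2, 0.3, -2.2]
gripper_width: 14.3
gripper_force: 50.0
[565.12158167 -73.55903783 226.3052706 ] [-0.00074508  0.16255188  0.01903241] [-0.2314508   0.30514131 -2.1654117 ] 40.32475196105253
tip [565.12158167 -73.55903783 155.3052706 ] [[321.63439524 206.97822595]] [[371.52164631 150.55468155]] [[370.89667299 164.62433591]]
scene crop origin 321 109
```

View pics/z5.png

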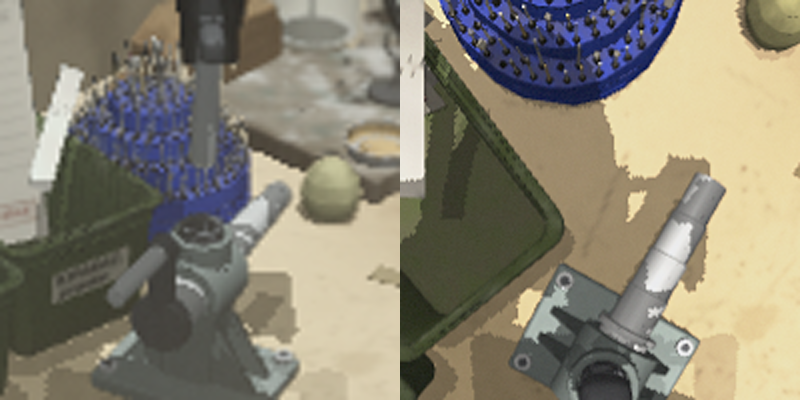

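The scene crop shows the tip at (371.7,150.3) px, as predicted, standing over the screw at (371,166). Lowering now.

```bash
python3 -m inch '{"targets":[[0.1,-0.1,-1.2,0,0],[0,0,-1.2,0,0],[0,0,-1.1,0,0],[0,0,0,0,0],[0,0,0,0,0],[0,0,0,0,0],[0,0,-0.2,0,0],[0,0,-0.2,0,0],[0,0,-0.2,0,0],[0,0,0,0,0],[0,0,0,0,0]]}' 50; python3 -c "
from h import *
s=monitor.sense();q=s['tool_rot'];print(s['position'],s['torque'],s['contact_force'],np.degrees(2*np.arctan2(q[2],q[1]))%180-90)"
```

```text
time_s: 11.93
position: [566.5, -75.4, 185.8]
tool_rot: [0.0, 0.907, -0.42, -0.0]
contact_force: [-0.4, 0.1, -1.9]
gripper_width: 14.2
gripper_force: 50.0
[566.54979243 -75.3837615  185.80944076] [ 0.00315672  0.09572977 -0.06603703] [-0.39437664  0.08254012 -1.94444452] 40.27024596898531
```

```bash
python3 -m inch '{"targets":[[-0.05,0.08,-0.15,0,0],[0,0,-0.15,0,0],[0,0,-0.15,0,0],[0,0,-0.15,0,0],[0,0,0,0,0],[0,0,0,0,0]]}' 50; python3 -c "
from h import *
s=monitor.sense();q=s['tool_rot'];print(s['position'],s['torque'],s['contact_force'],np.degrees(2*np.arctan2(q[2],q[1]))%180-90)"
```

```text
time_s: 12.43
position: [566.1, -74.6, 179.7]
tool_rot: [0.0, 0.907, -0.42, -0.0]
contact_force: [0.0, -0.3, -2.1]
gripper_width: 14.0
gripper_force: 50.0
[566.05664939 -74.56503463 179.67252028] [ 0.0030161   0.11135504 -0.0231059 ] [ 0.04046777 -0.25679006 -2.1096909 ] 40.274607500801125
```

```bash
python3 -m inch '{"targets":[[0,0,-0.15,0,0],[0,0,-0.15,0,0],[0,0,-0.15,0,0],[0,0,-0.1,0,0],[0,0,0,0,0],[0,0,0,0,0],[0,0,0,0,0]]}' 50; python3 -c "
from h import *
s=monitor.sense();q=s['tool_rot'];print(s['position'],s['torque'],s['contact_force'],np.degrees(2*np.arctan2(q[2],q[1]))%180-90)"
```

```text
time_s: 13.02
position: [566.1, -74.5, 174.3]
tool_rot: [0.0, 0.907, -0.42, -0.0]
contact_force: [-0.3, -0.1, -2.7]
gripper_width: 14.0
gripper_force: 50.0
[566.10690197 -74.53078229 174.33167385] [ 0.02783412  0.19012622 -0.03779578] [-0.33405295 -0.12057451 -2.73668883] 40.272134234259795
```

Depth is about 12 mm with no side force. I'll push gently to feel for the bottom.

```bash
python3 -m inch '{"targets":[[0,0,-0.15,0,0],[0,0,-0.1,0,0],[0,0,0,0,0],[0,0,0,0,0],[0,0,0,0,0]]}' 50; python3 -c "
from h import *
s=monitor.sense();q=s['tool_rot'];print(s['position'],s['torque'],s['contact_force'],np.degrees(2*np.arctan2(q[2],q[1]))%180-90)"
```

```text
time_s: 13.43
position: [567.2, -74.9, 173.8]
tool_rot: [-0.0, 0.907, -0.42, 0.002]
contact_force: [-1.2, -0.4, 5.6]
gripper_width: 13.9
gripper_force: 50.0
[567.20090731 -74.8672226  173.83000077] [-0.14788177  0.50890544 -0.01606654] [-1.21553431 -0.39761063  5.64916906] 40.318039036895414
```

Bottomed at about 8 N, fully seated. Now the free run.

```bash
cat > r.py <<'E'
from h import *
T=[];F=[]
for i in range(8):
    s=monitor.sense(); T.append(s['torque']);F.append(s['contact_force']); cams.read_camera("top") if i<7 else 0
q=s['tool_rot'];T=np.array(T)
print(s['time_s'],s['position'].round(1),"Tz",T[:,2].mean().round(3),"sd",T[:,2].std().round(3),"Txy",T.mean(0)[:2].round(2),"F",np.mean(F,0).round(1),"yaw",round(np.degrees(2*np.arctan2(q[2],q[1]))%180-90,2),"q6",s['qpos'][5].round(2))
E
python3 r.py
python3 -m inch '{"targets":[[0,0,0.0,-2,0],[0,0,0,-4,0],[0,0,-0.02,-4,0],[0,0,-0.02,-4,0],[0,0,-0.02,-4,0],[0,0,-0.02,-4,0],[0,0,-0.02,-4,0],[0,0,-0.02,-4,0],[0,0,-0.02,-4,0],[0,0,0,-2,0],[0,0,0,0,0],[0,0,0,0,0],[0,0,0,0,0]]}' 60
python3 r.py
```

```text
13.7833 [567.2 -74.8 173.8] Tz -0.008 sd 0.018 Txy [-0.11  0.49] F [-1.  -0.3  5.4] yaw 40.32 q6 0.55
time_s: 14.87
position: [567.0, -74.8, 172.5]
tool_rot: [-0.001, 0.733, -0.68, 0.001]
contact_force: [-1.3, -0.4, 6.2]
gripper_width: 14.1
gripper_force: 60.0
15.2167 [567.  -74.8 172.5] Tz 0.085 sd 0.047 Txy [0.03 0.66] F [-1.3 -0.1  6. ] yaw 4.33 q6 -0.08
```

```bash
for i in 1; do python3 -m inch '{"targets":[[0,0,-0.01,-2.5,0],[0,0,-0.01,-2.5,0],[0,0,0,0,0],[0,0,0,0,0]]}' 60 >/dev/null; python3 r.py; done; python3 -c "
from h import *
print(monitor.sense()['torque'])"
```

```text
15.9 [567.  -74.8 172.3] Tz 0.015 sd 0.03 Txy [0.02 0.62] F [-1.6  0.1  5.6] yaw -0.68 q6 -0.17
[0.03976044 0.63227135 0.04380429]
```

```bash
python3 -m inch '{"targets":[[0,0,-0.01,-2.5,0],[0,0,-0.01,-2.5,0],[0,0,0,0,0],[0,0,0,0,0]]}' 60 >/dev/null; python3 r.py
```

```text
16.5833 [567.  -74.8 172.1] Tz 0.017 sd 0.014 Txy [0.05 0.6 ] F [-1.3  0.3  5.9] yaw -5.68 q6 -0.25
```

```bash
python3 -m inch '{"targets":[[0,0,-0.01,-2.5,0],[0,0,-0.01,-2.5,0],[0,0,0,0,0],[0,0,0,0,0]]}' 60 >/dev/null; python3 r.py
```

```text
17.2667 [567.1 -74.7 171.9] Tz 0.013 sd 0.019 Txy [0.06 0.57] F [-1.3  0.4  5.9] yaw -10.68 q6 -0.34
```

```bash
python3 -m inch '{"targets":[[0,0,-0.01,-2.5,0],[0,0,-0.01,-2,0],[0,0,0,0,0],[0,0,0,0,0]]}' 60 >/dev/null; python3 r.py
```

```text
17.95 [567.1 -74.7 171.7] Tz 0.071 sd 0.024 Txy [0.12 0.57] F [-1.3  0.   6.1] yaw -15.16 q6 -0.42
```

```bash
python3 -m inch '{"targets":[[0,0,-0.01,-1.5,0],[0,0,-0.0,-1.5,0],[0,0,0,0,0],[0,0,0,0,0]]}' 60 >/dev/null; python3 r.py
```

```text
18.6333 [567.1 -74.7 171.7] Tz 0.158 sd 0.029 Txy [0.13 0.57] F [-1.4  0.4  5.9] yaw -18.15 q6 -0.47
```

```bash
python3 r.py; python3 -m inch '{"targets":[[0,0,0,-1,0],[0,0,0,0,0],[0,0,0,0,0]]}' 60 >/dev/null; python3 r.py;python3 r.py
```

```text
18.9833 [567.1 -74.7 171.6] Tz 0.155 sd 0.028 Txy [0.12 0.56] F [-1.   0.4  5.8] yaw -18.14 q6 -0.47
19.5833 [567.2 -74.7 171.6] Tz 0.175 sd 0.026 Txy [0.12 0.55] F [-1.1  0.4  5.8] yaw -19.14 q6 -0.49
19.9333 [567.2 -74.7 171.7] Tz 0.192 sd 0.016 Txy [0.13 0.52] F [-1.3  0.3  5.5] yaw -19.14 q6 -0.49
```

```bash
python3 -m inch '{"targets":[[0,0,0,-0.8,0],[0,0,0,0,0],[0,0,0,0,0]]}' 60 >/dev/null; python3 r.py;python3 r.py
```

```text
20.5333 [567.2 -74.7 171.6] Tz 0.208 sd 0.025 Txy [0.14 0.55] F [-1.3  0.4  6. ] yaw -19.93 q6 -0.5
20.8833 [567.2 -74.7 171.6] Tz 0.189 sd 0.019 Txy [0.13 0.51] F [-1.   0.3  5.7] yaw -19.93 q6 -0.5
```

```bash
python3 -m inch '{"targets":[[0,0,0,0,0.25],[0,0,0,0,0.3],[0,0,0,0,0.4],[0,0,0,0,0.5],[0,0,0,0,0.5],[0,0,0,0,0.5],[0,0,0,0,0.5],[0,0,1,0,0.5],[0,0,2,0,0.5],[0,0,3,0,0.5],[0,0,3,0,0.5],[0,0,3,0,0.5],[-2,2,2,0,0.5],[-3,2,0,0,0.5],[-3,2,0,0,0.5],[-3,2,0,0,0.5],[0,0,0,0,0.5],[0,0,0,0,0.5],[0,0,0,0,0.5]]}' 60
python3 -c "
from h import *
s=monitor.sense();print(s['position'],s['contact_force'])
S,i2=snap('scene','s6');T,i3=snap('top','t6');W,iw=snap('wrist','w6')
a=cv2.resize(i2[110:310,240:440,::-1],(400,400),interpolation=cv2.INTER_CUBIC)
b=cv2.resize(iw[0:200,220:420,::-1],(400,400),interpolation=cv2.INTER_CUBIC)
cv2.imwrite('pics/z6.png',np.hstack([a,b]))"
```

```text
time_s: 22.47
position: [456.5, 5.6, 310.6]
tool_rot: [0.001, -0.574, 0.819, -0.0]
contact_force: [0.2, -0.0, 0.1]
gripper_width: 43.7
gripper_force: 0.0
[456.46599769   5.57998874 310.56060672] [ 0.18218989 -0.0372846   0.08413105]
```

View pics/z6.png

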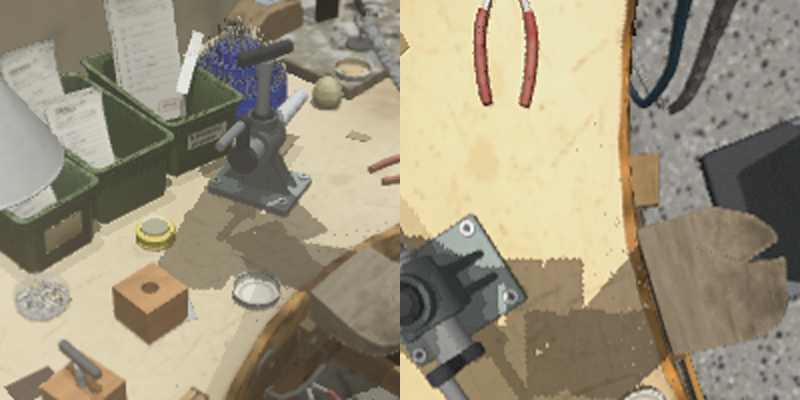

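The key stands upright in the setscrew, the crank points up, and the small key, tin and pot are where they were. Handing in.

```bash
python3 -c "
from cell import order; print(order.finish_job())"
```

```text
the job is handed in; nothing more can be done
None
```

I handed the job in at about 22.5 s: the spindle's flat faces up to within about 0.02 rad, the large key is fully seated and left standing in the setscrew, and the screw read about 0.20 N m when I let go. Nothing else on the bench was moved.

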